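Clamp a rock section on the T-slot bed

ROBOT

A 6-joint arm with a two-finger parallel gripper is mounted at the origin on the work surface. World frame = base frame: x ahead of the robot, y to its left, z up, the work surface at z = 0. Lengths are in m, angles in rad, forces in N, time in s.
With the tool pointing down it reaches from about 0.375 to 0.925 m from the base axis. Payload 5.7 kg.
Tool frame: the origin (TCP) lies between the finger pads; the fingertips stand 11 mm ahead of it and the grasp point (between the pads) lies 8 mm behind it; z points along the fingers, x is the direction in which the jaws open and shut, and the axes are right-handed (so a half turn about z gives the same grasp; the last joint's range is limited). The gripper opens to 88 mm and grips with 3 to 60 N. Pads are 20 mm wide; open, the fingers measure 115 mm over their backs; the gripper's body (75 mm by 178 mm) begins 61 mm behind the grasp point.
Start: joints at [1.021, 0.359, 1.51, -0, 1.272, -0.115], TCP at [0.253, 0.544, 0.234] pointing down, gripper open.
Joint ranges: [-2.97, 2.97], [-1.01, 2.36], [0.21, 2.38], [-0.96, 4.11], [0.2, 2.71], [-2.98, 2.98]. Speed limits (rad/s): [2.39, 2.39, 3.14, 3.14, 3.14, 3.14].

INTERFACE

Orientations are given as a rotation vector (axis times angle).
In Python, from rig import telemetry, viewer, workorder gives the robot as it stands.
- The arm moves only by the tool drive_tool, never from a script. Its argument "steps" is one flat list of numbers, 7 for each row, row after row: the shift along the tool's x, y, z in m, then the turn, a rotation vector about the tool's x, y, z in rad, then the opening, from 0 (shut) to 1 (fully open). A call has 1 to 12 rows; each row is the pose to reach, as a shift and turn from the pose commanded when the call began, along the tool's axes at that moment; what a row does not reach only later rows make up. A row lasts 1/12 s, in which the tool goes at most 41.7 mm and 7.16 degrees, less where a joint would pass 70% of its speed; a pose out of reach is approached as far as the arm can. A call with a gripper value outside its range is refused whole. The fingers move at their own pace and stop on an object; "newtons" is the grip in N (left out, the last holds). Time passes only in rows, so rows that repeat a pose let the fingers close. It gives the time, the measured TCP pose, the force and the opening at its end, in the units of the state.
- telemetry.sense(): the state, without advancing time (a new reading comes with each control period).
- viewer.read_camera(name): name is "scene" or "top" or "wrist"; returns a dict with "image" (384x512x3 uint8, red, green, blue), "depth" (384x512 float32, m along the optical axis (not along the pixel's ray), 0 where there is no reading), "vfov" (degrees; the focal length in pixels is half the picture's height over the tangent of half this angle, whatever the lens; pixels are square), "cx", "cy" (the principal point, pixels), "cam_to_world" (4x4, takes a point from camera to world coordinates); the wrist camera has in their place "tool_from_camera" (4x4, takes a point from camera to tool coordinates, whose origin is the TCP and whose axes are the tool frame's). Camera axes: x right, y down, z forward; pixel columns grow to the right and rows downward; lengths in m; the calibration is good to about 2 mm. A picture is of the moment at which its call begins: read the wrist's pose just before it.
- workorder.sign_off(): hands the job in, once; it reports no verdict.
The state is a dict: "clock": time; "q": joint angles; "qd": joint speeds; "joint_efforts": joint torques, N m; "tcp_pos": TCP position; "tcp_rot": TCP orientation; "ft_force": force on the tool from outside, world axes, zero at the start; "moment": the same for the moment, N m; "finger_gap": finger opening in m.
Only numpy, scipy, OpenCV 4.12 (cv2) and the standard library are available. Lean on these libraries where they do the work, as an engineer would, in place of code of your own. Each camera call takes 0.05 s, during which the arm holds its last target.

TASK

Take the orange-winged stud from the rack, drop its T-head into the bed's slot on the open side of the resin block, and slide it along until it has pushed the block gently up to the blue fence, holding it there with a steady 8 N or so for half a second. With the stud still up against the block (a few millimetres off at most), press it down against the spring and give it a quarter turn so that it locks under the slot's lips, then let go. Leave the grey stud and everything else on the bench alone.

Things in the scene. Friction and masses are not known exactly. Their poses are not given: they have to be found in the camera images.
- stud: Stud with ORANGE wing, 0.12 kg, upright in either rack pocket. Origin: centre of its T-head's underside, z up. T-head 30 mm (x) x 12 (y), z 0-8; shaft 8 in diameter; round collar 24 in diameter, z 19-38; wing (the grip) 12 thick (x), 40 long (y), z 46-74, so it stands CROSSWISE to the T-head. Same after a half turn.
- spare: Grey-winged stud of the same shape, standing in the rack's other pocket with its T-head the same way round. Not used: leave it there.
- rack: Fixed black rack, 64 (x) x 150 (y) x 20 mm; origin at the centre of its underside. Two pockets at y = +37.5 and -37.5 mm, each 33 (x) x 15 (y) mm, floor at z = 8 mm; the studs stand in them with their T-heads along the rack's x.
- bed: Fixed aluminium T-slot bed, 260 (x) x 96 x 40 mm; origin: centre of its underside; x along the slot, towards the blue fence. Rails 47 mm apart, 8 high, guide the block. The fence, a rigid cross bar on top, 15 mm thick, top at z = 62.5, stands firm with its near face anywhere from x = 75 to 110 mm. It is NOT measured: find it by feel (or see it).
- slot (a point): Middle of the slot at the bed's top face (40 mm over the bed's underside), axes as the bed. Neck 15 mm wide from x = -120 to +120, ends closed, lips 8 mm thick, over a chamber 42 wide. A stud lowered with its T-head along x stands on the sprung strip with its collar 7 mm off the bed and its head still in the neck: it cannot turn yet.
- strip_top (a point): Middle of the top of the sprung brass strip in the slot, 12 mm below the bed's top. It gives straight down: 3.6 N to begin, then 1.2 N per mm. A stud pressed more than 4 mm down is free to turn, either way; at 7 mm its collar meets the bed. Turned across and let go, it rises until its head bears on the lips from below, collar 3 mm off the bed.
- specimen: Resin block with a polished rock section, 50 (x) x 44 (y) x 20 mm, about 0.12 kg, loose on the bed between the rails, over the slot, its x along the bed's. Origin: centre of its underside. It starts centred at x = -10 to +30 mm of the bed, at least 20 mm short of the fence, and slides with 1 to 2 N. Brittle: never push it with more than 25 N.
- jar: White-capped sample jar, 64 mm in diameter, 110 mm tall; origin at the centre of its underside. Bystander.
- beaker: Glass beaker, 70 mm in diameter, 90 mm tall; origin at the centre of its underside. Bystander.
- driver: Screwdriver lying on the bench, 160 mm long. Bystander.
- slidebox: Black slide box, 90 x 170 x 35 mm; origin at the centre of its underside. Bystander.
- core: Grey rock core standing on end, 42 mm in diameter, 60 mm tall; origin at the centre of its underside. Bystander.

How it is judged:
On the way, in this order (a step that is already met when the one before it is completed fails the run):
1. the orange stud's T-head is in the slot, lengthwise, on the open side of the block (x of stud in the frame of bed between -0.115 and 0.08 m and y of stud in the frame of bed between -0.005 and 0.005 m and z of stud in the frame of bed between 0.014 and 0.034 m and angle between the x axis of stud and the x axis of bed, either way round below 0.3 rad and x of stud in the frame of specimen below -0.03 m), for 0.1 s.
2. the stud, still in the slot with its head lengthwise, pushes the block against the fence with more than 4 N for 0.2 s (x of stud in the frame of bed between -0.115 and 0.08 m and y of stud in the frame of bed between -0.005 and 0.005 m and z of stud in the frame of bed between 0.014 and 0.034 m and angle between the x axis of stud and the x axis of bed, either way round below 0.3 rad and contact force between stud and specimen above 4 N), for 0.2 s.
At the end, for the whole second after the job is handed in: Orange stud upright (0.10 rad), within 4 mm of the slot's middle, T-head across the slot (0.30 rad) and up under the lips (underside 21.5 to 26.2 mm over the bed's underside), collar within 5 mm of the block; block flat and straight between the rails; gripper off, all at rest (y of stud in the frame of bed between -0.004 and 0.004 m and z of stud in the frame of bed between 0.0215 and 0.0262 m and angle between the x axis of stud and the y axis of bed, either way round below 0.3 rad and angle between stud's own z axis and vertical below 0.1 rad and x of stud in the frame of specimen between -0.042 and -0.034 m and y of specimen in the frame of bed between -0.004 and 0.004 m and z of specimen in the frame of bed between 0.037 and 0.043 m and angle between the x axis of specimen and the x axis of bed, either way round below 0.08 rad and linear speed of each of stud, specimen below 0.01 m/s and contact force between the fingers and stud below 0.05 N and contact force between the arm and specimen below 0.05 N); the robot touches nothing.
It fails at once if the stud pushes the resin block with more than 25 N (contact force between stud and specimen above 25 N).
It fails at once if the resin block is tipped or lifted off the bed (angle between specimen's own z axis and vertical above 0.2 rad or z of specimen in the frame of bed above 0.05 m).
It fails at once if the grey stud is taken from its place or toppled (distance of spare from where it was at the start of the episode above 0.015 m or angle between spare's own z axis and vertical above 0.4 rad).
It fails at once if a bystander is moved by more than 30 mm (distance of any of jar, beaker, driver, slidebox, core from where it was at the start of the episode above 0.03 m).
It also fails if it takes over 64 s, if anything falls off the work surface, if the arm or the gripper's body presses on something with over 40 N, if the wrist force passes 120 N, or if a joint passes its speed limit or range.

## Working session

There is one attempt and no reset: what is moved stays moved. The work goes in short steps, Python scripts to look and compute and a tool call to move; the robot and the scene stay as the last step left them, time stands still between calls to the robot, and variables do not carry over. Pictures are saved under pics/ and viewed, and the job is handed in when it is done.

Besides the shell and the picture viewer there is one more tool, called after "Request:" as name(argument=value, ...), one argument or row to a line, values as JSON. drive_tool: Moves the arm, as the interface text tells. Its arguments: {"type":"object","properties":{"steps":{"type":"array","items":{"type":"number"}},"newtons":{"type":"number"}},"required":["steps"]}

```bash
ls; mkdir -p pics; python3 - <<'E'
from rig import telemetry, viewer
import cv2, numpy as np
print(telemetry.sense())
for n in ("scene","top","wrist"):
    c=viewer.read_camera(n)
    np.savez(f"pics/{n}0.npz",**c)
    cv2.imwrite(f"pics/{n}0.png",c["image"][:,:,::-1]); print(n,c["vfov"],c["cx"],c["cy"],c.get("cam_to_world",c.get("tool_from_camera")))
E
```

```text
pics
{'clock': 0.0, 'q': array([ 1.02092606e+00,  3.59458381e-01,  1.51144540e+00, -2.89229893e-05,
        1.27250417e+00, -1.15108898e-01]), 'qd': array([ 0.00068092, -0.00059785,  0.00059229,  0.00118201, -0.00022467,
       -0.00026651]), 'joint_efforts': array([ 1.23914553e-03, -5.15349913e+01, -2.70741910e+01,  6.76229317e-02,
        3.47201480e-02, -1.40607626e-04]), 'tcp_pos': array([0.25237795, 0.54358586, 0.23283241]), 'tcp_rot': array([ 2.64756707e+00,  1.68962720e+00, -2.54431179e-03]), 'ft_force': array([-0.43689161, -0.58422803,  0.19625778]), 'moment': array([-0.03249786,  0.00735257, -0.03815973]), 'finger_gap': 0.08776811429364759}
scene 50.12439902830755 258.8030300534756 200.56808424139135 [[-0.48999692  0.65530663 -0.57487062  1.23479943]
 [ 0.87166643  0.37591406 -0.31446186  0.31177706]
 [ 0.010033   -0.65518077 -0.75540552  0.88487797]
 [ 0.          0.          0.          1.        ]]
top 57.98743421076246 256.40187922519203 191.49126687326145 [[ 0.02570331 -0.99515626  0.09488597  0.51848569]
 [-0.99946412 -0.02750648 -0.0177445  -0.01516742]
 [ 0.02026853 -0.09437903 -0.99532999  1.06692551]
 [ 0.          0.          0.          1.        ]]
wrist 61.608394317428846 258.30672367404753 196.7208294858526 [[ 9.99999726e-01 -2.34837518e-05  7.39508847e-04  8.31969219e-04]
 [-1.94648646e-04  9.55937567e-01  2.93569974e-01 -8.00520455e-02]
 [-7.13818412e-04 -2.93570038e-01  9.55937301e-01 -1.50398644e-01]
 [ 0.00000000e+00  0.00000000e+00  0.00000000e+00  1.00000000e+00]]
```

View pics/scene0.png

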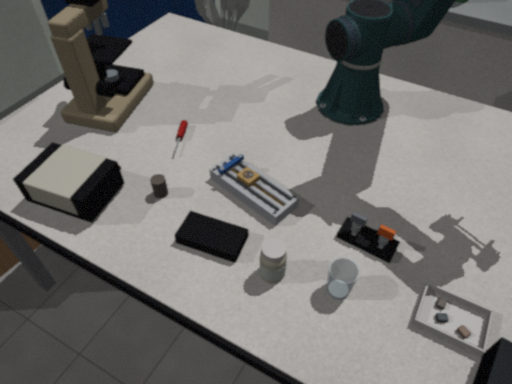

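View pics/top0.png

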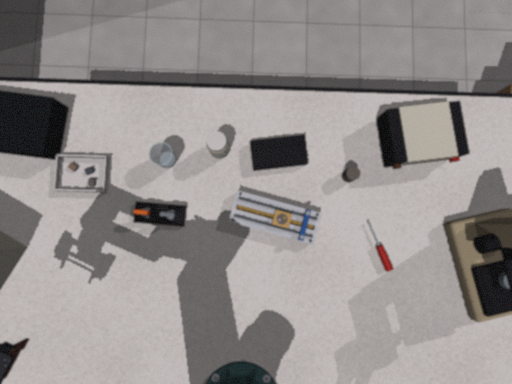

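View pics/wrist0.png

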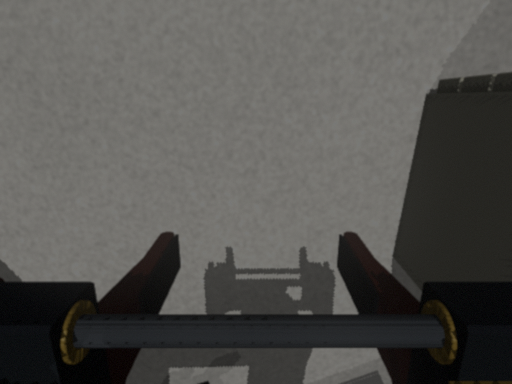

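```bash
cat > h.py <<'E'
import numpy as np
def w(c,u,v,z=None):
    f=c["image"].shape[0]/2/np.tan(np.radians(float(c["vfov"]))/2)
    d=np.array([(u-c["cx"])/f,(v-c["cy"])/f,1.0]); T=c["cam_to_world"]
    r=T[:3,:3]@d; o=T[:3,3]
    if z is None: return o+r*c["depth"][int(round(v)),int(round(u))]
    return o+r*(z-o[2])/r[2]
E
python3 - <<'E'
import cv2
i=cv2.imread("pics/top0.png")
a=cv2.resize(i[180:250,225:330],None,fx=7,fy=7,interpolation=cv2.INTER_CUBIC);cv2.imwrite("pics/tbed.png",a)
a=cv2.resize(i[190:240,120:200],None,fx=9,fy=9,interpolation=cv2.INTER_CUBIC);cv2.imwrite("pics/track.png",a)
E
```

```text
(no output)
```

View pics/tbed.png

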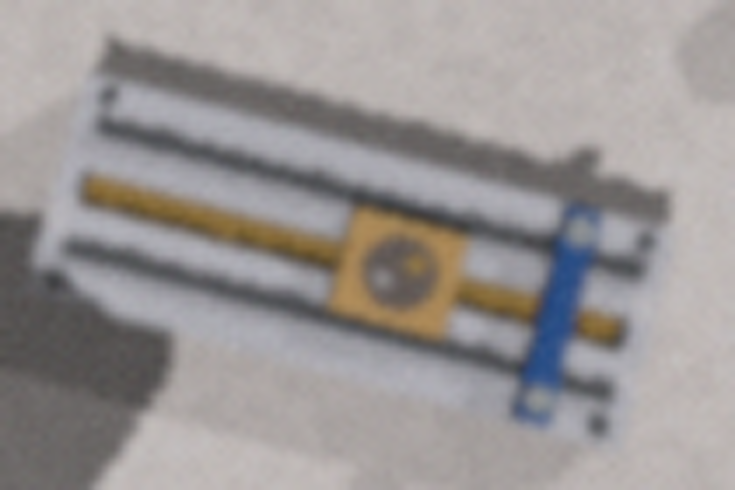

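View pics/track.png

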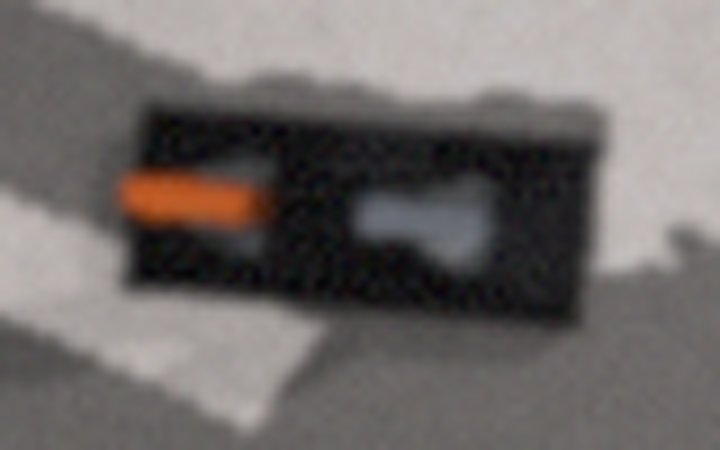

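```bash
python3 - <<'E'
import numpy as np
from h import w
c=dict(np.load("pics/top0.npz"))
B=lambda u,v,z:w(c,225+(u+.5)/7-.5,180+(v+.5)/7-.5,z)
R=lambda u,v,z:w(c,120+(u+.5)/9-.5,190+(v+.5)/9-.5,z)
p=B(84,187,.036);q=B(622,330,.036);print("slot",p,q,np.linalg.norm(p-q),(p+q)/2,np.degrees(np.arctan2(*(q-p)[[1,0]])))
cs=[B(95,75,.04),B(663,213,.04),B(612,440,.04),B(38,265,.04)]
for x in cs: print(x)
print(np.mean(cs,0), np.linalg.norm(cs[0]-cs[1]),np.linalg.norm(cs[2]-cs[1]))
s=[B(355,210,.06),B(468,237,.06),B(445,337,.06),B(330,308,.06)];print("blk",np.mean(s,0),[np.linalg.norm(s[i]-s[i-1]) for i in range(4)])
f=[B(560,205,.0625),B(600,210,.0625),B(550,422,.0625),B(514,415,.0625)];print("fence",f)
r=[R(145,110,.02),R(600,145,.02),R(580,318,.02),R(132,283,.02)];print("rack",np.mean(r,0),[np.linalg.norm(r[i]-r[i-1]) for i in range(4)],r)
o=[R(122,175,.074),R(270,188,.074),R(265,222,.074),R(128,218,.074)];print("wing",np.mean(o,0),o,[np.linalg.norm(o[i]-o[i-1]) for i in range(4)])
# depth check
D=c["depth"]
for n,u,v in (("block",225+400/7,180+270/7),("bedtop",225+170/7,180+150/7),("wing",120+190/9,190+197/9)): print(n,w(c,u,v))
s=dict(np.load("pics/scene0.npz"))
m=(s["image"][:,:,0]>200)&(s["image"][:,:,1]<140)&(s["image"][:,:,2]<80)
v,u=np.nonzero(m);print(u.mean(),v.mean(),len(u))
P=np.array([w(s,a,b) for a,b in zip(u,v)]);print(np.median(P,0),P.min(0),P.max(0))
E
```

```text
slot [0.57095389 0.02428259 0.036     ] [ 0.51637108 -0.2056352   0.036     ] 0.23630799691141383 [ 0.54366248 -0.0906763   0.036     ] -103.35487193237395
[0.61848443 0.02094113 0.04      ]
[ 0.5662813 -0.2218697  0.04     ]
[ 0.47020308 -0.20113969  0.04      ]
[0.5373352 0.0424816 0.04     ]
[ 0.548076   -0.08989666  0.04      ] 0.24835914614993773 0.09828915031502225
blk [ 0.53761187 -0.10841038  0.06      ] [np.float64(0.041904260867576544), np.float64(0.048265140941833526), np.float64(0.04250103161859902), np.float64(0.049065944729660464)]
fence [array([ 0.56741514, -0.17438553,  0.0625    ]), array([ 0.56578232, -0.19107021,  0.0625    ]), array([ 0.47797222, -0.1713778 ,  0.0625    ]), array([ 0.48046073, -0.15647859,  0.0625    ])]
rack [0.54455126 0.25356659 0.02      ] [np.float64(0.0576289929682021), np.float64(0.15204518867693603), np.float64(0.057891185267438874), np.float64(0.14893292356460197)] [array([0.57720948, 0.3282488 , 0.02      ]), array([0.56957845, 0.17639523, 0.02      ]), array([0.51182915, 0.18044582, 0.02      ]), array([0.51958795, 0.3291765 , 0.02      ])]
wing [0.5459264  0.29277175 0.074     ] [array([0.55342849, 0.31655268, 0.074     ]), array([0.55055951, 0.26984018, 0.074     ]), array([0.53979442, 0.27082344, 0.074     ]), array([0.53992317, 0.3138707 , 0.074     ])] [np.float64(0.013769055636840886), np.float64(0.04680051816192006), np.float64(0.010809904912007742), np.float64(0.04304745707025824)]
block [ 0.53754935 -0.10956713  0.06307226]
bedtop [ 0.58569277 -0.01313044  0.04735569]
wing [0.54564551 0.29144744 0.08054076]
nan nan 0<stdin>:19: RuntimeWarning: Mean of empty slice.
  ret = ret.dtype.type(ret / rcount)
  return _methods._mean(a, axis=axis, dtype=dtype,
Traceback (most recent call last):
ValueError: zero-size array to reduction operation minimum which has no identity
```

Request:
drive_tool(
  steps=[-0.02,0.075,0.012,0,0,0.2,0.4,-0.05,0.18,0.03,0,0,0.5,0.4,-0.08,0.28,0.045,0,0,0.8,0.4,-0.104,0.372,0.063,0,0,1.19,0.4,-0.104,0.372,0.063,0,0,1.19,0.4,-0.104,0.372,0.063,0,0,1.19,0.4,-0.104,0.372,0.063,0,0,1.19,0.4,-0.104,0.372,0.063,0,0,1.19,0.4,-0.104,0.372,0.063,0,0,1.19,0.4,-0.104,0.372,0.063,0,0,1.19,0.4,-0.104,0.372,0.063,0,0,1.19,0.4,-0.104,0.372,0.063,0,0,1.19,0.4],
)

```text
clock: 1.15
tcp_pos: [0.5465, 0.2923, 0.17]
tcp_rot: [3.14, -0.086, -0.002]
ft_force: [-0.5, 0.3, -0.3]
finger_gap: 0.0353
```

```bash
cat >> h.py <<'E'
from scipy.spatial.transform import Rotation as Ro
def wrist(tag):
    from rig import telemetry, viewer
    import cv2
    s=telemetry.sense(); c=dict(viewer.read_camera("wrist"))
    T=np.eye(4);T[:3,:3]=Ro.from_rotvec(s["tcp_rot"]).as_matrix();T[:3,3]=s["tcp_pos"]
    c["cam_to_world"]=T@c["tool_from_camera"]
    np.savez(f"pics/{tag}.npz",**c); cv2.imwrite(f"pics/{tag}.png",c["image"][:,:,::-1])
    x=T[:3,0]; print(s["clock"],s["tcp_pos"].round(4),"thx",np.degrees(np.arctan2(x[1],x[0])).round(2),"z",T[:3,2].round(4),"F",s["ft_force"].round(2),"gap",round(s["finger_gap"],4),"q",s["q"].round(3))
    return c
E
python3 -c "
from h import *
wrist('w1')"
```

```text
1.15 [0.5465 0.2923 0.17  ] thx -3.15 z [-1.4e-03 -2.0e-04 -1.0e+00] F [-0.47  0.29 -0.33] gap 0.0353 q [0.38  0.448 1.537 0.    1.159 0.434]
```

View pics/w1.png

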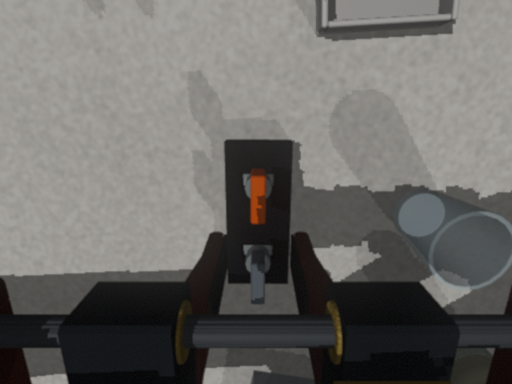

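```bash
python3 - <<'E'
import cv2
i=cv2.imread("pics/w1.png")
cv2.imwrite("pics/w1c.png",cv2.resize(i[130:310,200:320],None,fx=3.3,fy=3.3,interpolation=cv2.INTER_CUBIC))
cv2.imwrite("pics/w1d.png",cv2.resize(i[160:235,225:295],None,fx=8,fy=8,interpolation=cv2.INTER_CUBIC))
E
```

```text
(no output)
```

View pics/w1c.png

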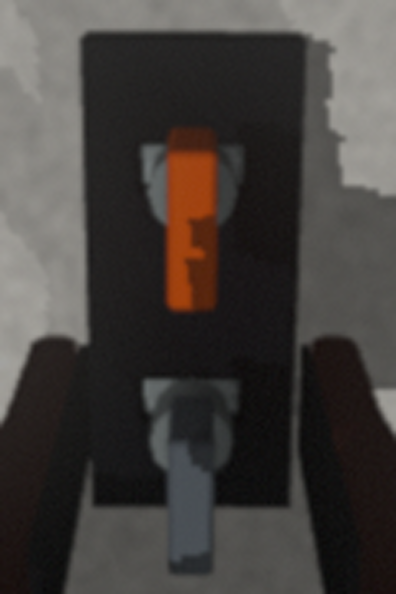

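View pics/w1d.png

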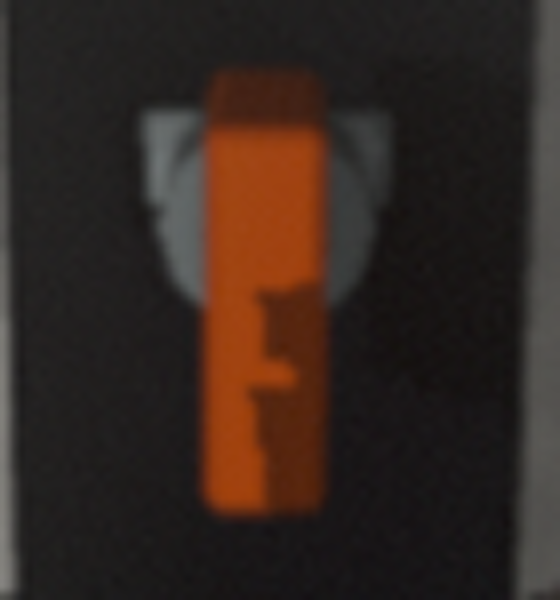

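```bash
python3 - <<'E'
import numpy as np
from h import w
c=dict(np.load("pics/w1.npz"))
for z in (.082,):
    o=[w(c,225+(u+.5)/8-.5,160+(v+.5)/8-.5,z) for u,v in ((205,128),(325,128),(328,515),(202,515))]
    print(np.mean(o,0),[np.linalg.norm(o[i]-o[i-1]).round(4) for i in range(4)])
    a=(o[0]+o[1]-o[2]-o[3])/2;print(np.degrees(np.arctan2(a[1],a[0])),np.array(o).round(4))
print(w(c,256,190))
r=[w(c,200+u/3.3,130+v/3.3,.02) for u,v in ((82,33),(305,33),(290,505),(95,505))];print(np.mean(r,0),np.array(r).round(4))
E
```

```text
[0.5473112  0.29760002 0.082     ] [np.float64(0.0394), np.float64(0.0114), np.float64(0.0394), np.float64(0.0125)]
86.8294654834892 [[0.5427 0.3176 0.082 ]
 [0.5541 0.317  0.082 ]
 [0.5525 0.2776 0.082 ]
 [0.54   0.2783 0.082 ]]
[0.54646968 0.30591467 0.08176412]
[0.54589278 0.26101553 0.02      ] [[0.5189 0.338  0.02  ]
 [0.5814 0.3346 0.02  ]
 [0.573  0.184  0.02  ]
 [0.5103 0.1874 0.02  ]]
```

Request:
drive_tool(
  steps=[0.0005,-0.0053,0.03,0,0,0,0.4,0.0005,-0.0053,0.06,0,0,0,0.4,0.0005,-0.0053,0.085,0,0,0,0.4,0.0005,-0.0053,0.1,0,0,0,0.4,0.0005,-0.0053,0.107,0,0,0,0.4,0.0005,-0.0053,0.107,0,0,0,0.4,0.0005,-0.0053,0.107,0,0,0,0.1,0.0005,-0.0053,0.107,0,0,0,0,0.0005,-0.0053,0.107,0,0,0,0,0.0005,-0.0053,0.107,0,0,0,0,0.0005,-0.0053,0.107,0,0,0,0,0.0005,-0.0053,0.107,0,0,0,0],
  newtons=40,
)

```text
clock: 2.2
tcp_pos: [0.5477, 0.2987, 0.0647]
tcp_rot: [-3.14, 0.085, -0.002]
ft_force: [-1.2, 1.0, 6.6]
finger_gap: 0.0117
```

```bash
python3 -c "
from h import *
wrist('w2')"
```

```text
2.2 [0.5477 0.2987 0.0647] thx -3.1 z [ 1.3e-03  7.0e-04 -1.0e+00] F [-1.18  1.    6.6 ] gap 0.0117 q [0.389 0.576 1.618 0.    0.946 0.443]
```

View pics/w2.png

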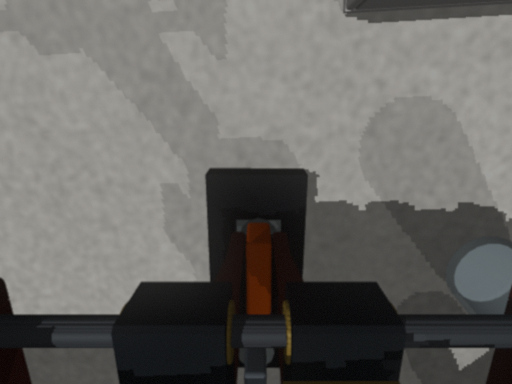

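Request:
drive_tool(
  steps=[0,0,-0.02,0,0,0,0,0,0,-0.055,0,0,0,0,0,0,-0.095,0,0,0,0,0.003,0.02,-0.107,0,0,-0.05,0,0.01,0.06,-0.107,0,0,-0.15,0,0.02,0.1,-0.107,0,0,-0.27,0,0.03,0.14,-0.107,0,0,-0.39,0,0.035,0.18,-0.107,0,0,-0.51,0,0.04,0.22,-0.107,0,0,-0.63,0,0.045,0.25,-0.107,0,0,-0.75,0,0.047,0.265,-0.107,0,0,-0.87,0,0.048,0.27,-0.107,0,0,-0.98,0],
)

```text
clock: 3.25
tcp_pos: [0.5805, 0.0226, 0.1705]
tcp_rot: [2.808, 1.407, -0.001]
ft_force: [-0.6, 1.1, -1.1]
finger_gap: 0.0115
```

```bash
python3 -c "
from rig import telemetry as t
from h import *
s=t.sense();T=Ro.from_rotvec(s['tcp_rot']).as_matrix();print(s['tcp_pos'],np.degrees(np.arctan2(T[1,0],T[0,0])),s['ft_force'],s['finger_gap'],s['qd'])"
```

```text
[0.58046065 0.02257036 0.1705082 ] 53.219582283701236 [-0.62759169  1.10676214 -1.14015626] 0.01152419519918265 [-0.06355325  0.00673553 -0.0116776   0.02683778  0.01008354 -1.4584162 ]
```

Request:
drive_tool(
  steps=[-0.02,0.017,0,0,0,-0.1,0,-0.05,0.043,0,0,0,-0.22,0,-0.075,0.065,0,0,0,-0.34,0,-0.088,0.076,0,0,0,-0.413,0,-0.0906,0.0786,0,0,0,-0.413,0,-0.0906,0.0786,0,0,0,-0.413,0,-0.0906,0.0786,0,0,0,-0.413,0],
)

```text
clock: 3.83
tcp_pos: [0.5884, -0.0928, 0.1704]
tcp_rot: [-2.465, -1.946, 0.0]
ft_force: [0.0, -0.5, -1.6]
finger_gap: 0.0116
```

```bash
python3 -c "
from h import *
wrist('w3')"
```

```text
3.8333 [ 0.5884 -0.0928  0.1704] thx 76.58 z [-9.e-04  8.e-04 -1.e+00] F [ 0.05 -0.49 -1.59] gap 0.0116 q [-2.730e-01  4.150e-01  1.592e+00  1.000e-03  1.135e+00 -1.610e+00]
```

View pics/w3.png

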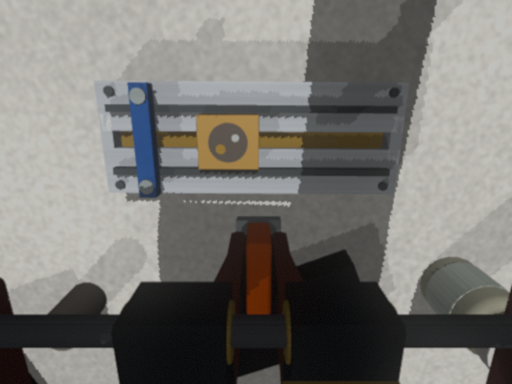

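```bash
python3 - <<'E'
import cv2
i=cv2.imread("pics/w3.png")
cv2.imwrite("pics/w3a.png",cv2.resize(i[70:210,85:250],None,fx=4.5,fy=4.2,interpolation=cv2.INTER_CUBIC))
cv2.imwrite("pics/w3b.png",cv2.resize(i[70:210,250:415],None,fx=4.5,fy=4.2,interpolation=cv2.INTER_CUBIC))
cv2.imwrite("pics/w3c.png",cv2.resize(i[205:330,200:320],None,fx=4.5,fy=4.5,interpolation=cv2.INTER_CUBIC))
E
```

```text
(no output)
```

View pics/w3a.png

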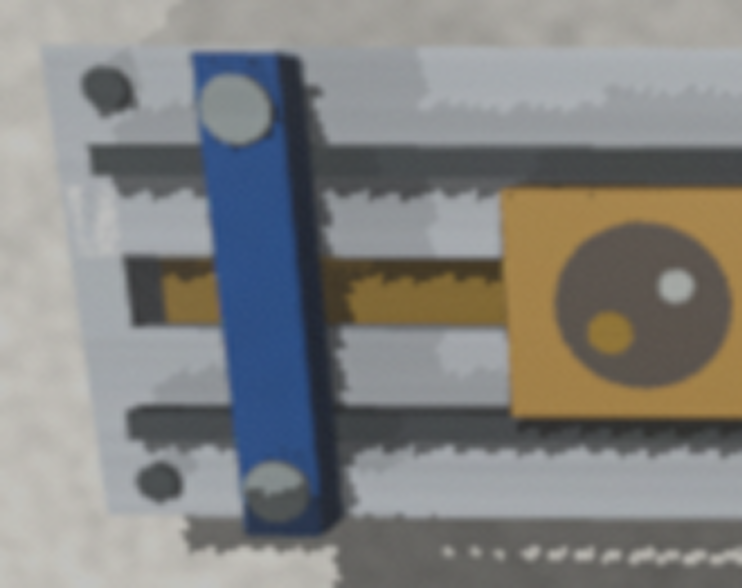

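View pics/w3b.png

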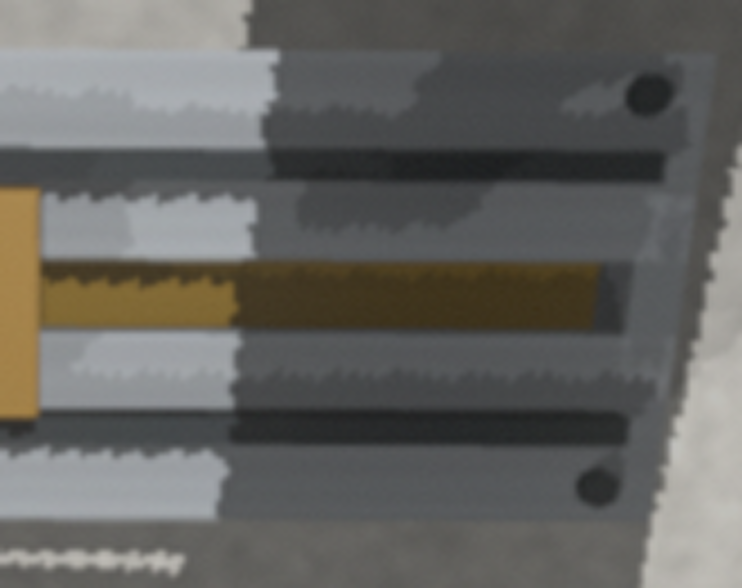

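View pics/w3c.png

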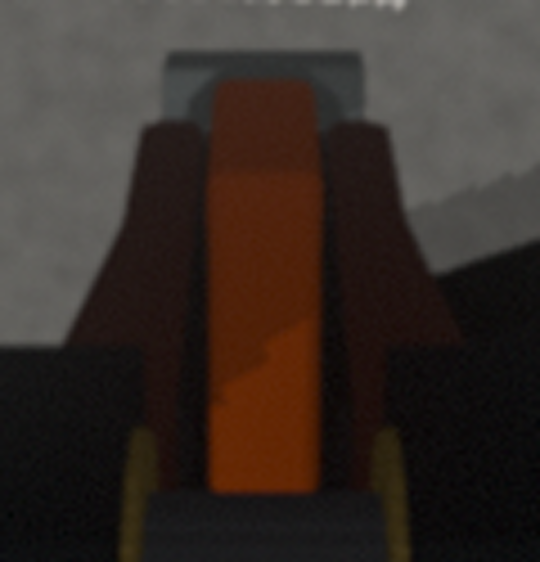

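```bash
python3 - <<'E'
import numpy as np
from h import *
c=dict(np.load("pics/w3.npz"))
A=lambda u,v,z:w(c,85+(u+.5)/4.5-.5,70+(v+.5)/4.2-.5,z)
B=lambda u,v,z:w(c,250+(u+.5)/4.5-.5,70+(v+.5)/4.2-.5,z)
C=lambda u,v,z:w(c,200+(u+.5)/4.5-.5,205+(v+.5)/4.5-.5,z)
s=[A(125,257,.04),B(636,262,.04),B(625,330,.04),A(135,325,.04)]
print("slot",np.array(s).round(4),np.mean(s,0),[np.linalg.norm(s[i]-s[i-1]).round(4) for i in range(4)])
a=(s[0]+s[3]-s[1]-s[2]);th=np.arctan2(a[1],a[0]);print(np.degrees(th))
be=[A(42,47,.04),B(716,52,.04),B(645,520,.04),A(110,514,.04)]
print("bed",np.mean(be,0),[np.linalg.norm(be[i]-be[i-1]).round(4) for i in range(4)])
a=(be[0]+be[3]-be[1]-be[2]);print(np.degrees(np.arctan2(a[1],a[0])))
o=np.mean(s,0);R=np.array([[np.cos(th),np.sin(th)],[-np.sin(th),np.cos(th)]])
L=lambda p:R@(p-o)[:2]
bl=[A(500,187,.06),B(40,187,.06),B(40,418,.06),A(513,418,.06)]
print("block",np.array([L(p) for p in bl]).round(4),np.mean([L(p) for p in bl],0))
fe=[A(280,53,.0625),A(325,535,.0625)];print("fence near",[L(p).round(4) for p in fe])
print("depth bedtop",A(250,230,.04)-w(c,85+500/4.5,70+230/4.2), w(c,300,105), w(c,230,140))
# stud in tool
T=c["cam_to_world"]@np.linalg.inv(c["tool_from_camera"])
t=lambda p:(np.linalg.inv(T)@np.r_[p,1])[:3].round(4)
z=T[2,3]
print("wing front", t(C(210,175,z+.019)),t(C(322,175,z+.019)))
print("head front bottom", t(C(165,52,z-.055)),t(C(363,52,z-.055)))
print("tcp in slot",L(T[:3,3]))
E
```

```text
slot [[ 0.508  -0.2014  0.04  ]
 [ 0.5645  0.031   0.04  ]
 [ 0.578   0.0274  0.04  ]
 [ 0.5215 -0.2045  0.04  ]] [ 0.54301808 -0.08689037  0.04      ] [np.float64(0.0139), np.float64(0.2392), np.float64(0.0139), np.float64(0.2387)]
-103.66665894386017
bed [ 0.54317185 -0.08730749  0.04      ] [np.float64(0.0951), np.float64(0.2587), np.float64(0.0956), np.float64(0.2579)]
-103.67397141166882
block [[ 0.0436 -0.0221]
 [-0.0057 -0.0223]
 [-0.0059  0.0218]
 [ 0.0435  0.022 ]] [ 0.01888539 -0.00014928]
fence near [array([ 0.0789, -0.0454]), array([0.0793, 0.0454])]
depth bedtop [-0.0114049  -0.04615082  0.00084656] [ 0.52411517 -0.04155057  0.04743242] [ 0.53699388 -0.10302415  0.06020804]
wing front [-0.0046 -0.0177 -0.019 ] [ 0.0065 -0.0177 -0.019 ]
head front bottom [-0.0142 -0.003   0.055 ] [ 0.0158 -0.003   0.055 ]
tcp in slot [-0.00493264  0.04545927]
```

Request:
drive_tool(
  steps=[0.02,-0.02,0,0,0,0.0044,0,0.05,-0.045,0,0,0,0.0044,0,0.05,-0.0488,0.02,0,0,0.0044,0,0.05,-0.0488,0.04,0,0,0.0044,0,0.05,-0.0488,0.05,0,0,0.0044,0,0.05,-0.0488,0.05,0,0,0.0044,0,0.05,-0.0488,0.05,0,0,0.0044,0],
)

```text
clock: 4.47
tcp_pos: [0.5527, -0.0329, 0.1205]
tcp_rot: [-2.467, -1.944, 0.001]
ft_force: [-0.4, -0.5, -1.5]
finger_gap: 0.012
```

```bash
cat >> h.py <<'E'
O=np.array([.5431,-.0870]);TH=np.radians(-103.67)
RB=np.array([[np.cos(TH),np.sin(TH)],[-np.sin(TH),np.cos(TH)]])
def st():
    from rig import telemetry
    s=telemetry.sense();T=Ro.from_rotvec(s["tcp_rot"]).as_matrix()
    b=RB@(s["tcp_pos"][:2]-O);f=RB@s["ft_force"][:2]
    print("t",round(s["clock"],2),"bed xy mm",(b*1e3).round(2),"z",(s["tcp_pos"][2]*1e3).round(2),"thx",np.degrees(np.arctan2(T[1,0],T[0,0])).round(2),"axz",T[:2,2].round(4),"F bed",f.round(2),s["ft_force"][2].round(2),"M",s["moment"].round(2),"gap",round(s["finger_gap"]*1e3,2),"q6",s["q"][5].round(2))
E
python3 -c "
from h import *
st();wrist('w4')"
```

```text
t 4.47 bed xy mm [-54.78  -3.48] z 120.5 thx 76.49 axz [-0.0011  0.0002] F bed [ 0.58 -0.27] -1.52 M [-0.02 -0.01 -0.  ] gap 11.97 q6 -1.52
4.4667 [ 0.5527 -0.0329  0.1205] thx 76.49 z [-1.1e-03  2.0e-04 -1.0e+00] F [-0.4  -0.5  -1.52] gap 0.012 q [-0.184  0.422  1.734  0.     0.986 -1.519]
```

View pics/w4.png

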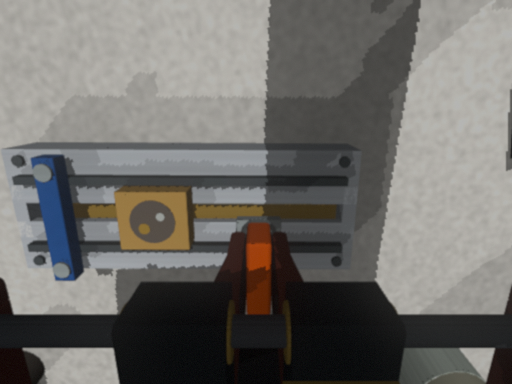

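Request:
drive_tool(
  steps=[0,0,0.01,0,0,0.002,0,0,0,0.018,0,0,0.002,0,0,0,0.021,0,0,0.002,0,0,0,0.021,0,0,0.002,0],
)

```text
clock: 4.85
tcp_pos: [0.552, -0.0337, 0.0986]
tcp_rot: [-2.469, -1.94, 0.002]
ft_force: [-0.1, -0.0, -1.7]
finger_gap: 0.012
```

```bash
python3 -c "
from h import *
st();wrist('w5')
import cv2
i=cv2.imread('pics/w5.png');cv2.imwrite('pics/w5c.png',cv2.resize(i[170:330,170:345],None,fx=4,fy=3.7,interpolation=cv2.INTER_CUBIC))"
```

```text
t 4.85 bed xy mm [-53.95  -3.92] z 98.65 thx 76.32 axz [-0.0019  0.0003] F bed [ 0.06 -0.05] -1.66 M [ 0.06  0.01 -0.02] gap 11.99 q6 -1.52
4.85 [ 0.552  -0.0337  0.0986] thx 76.32 z [-1.9e-03  3.0e-04 -1.0e+00] F [-0.06 -0.04 -1.66] gap 0.012 q [-0.186  0.452  1.753 -0.     0.938 -1.518]
```

View pics/w5c.png

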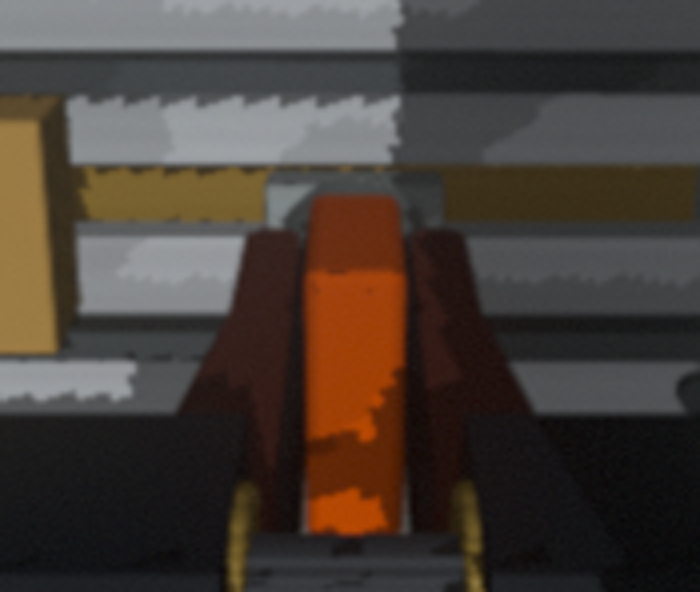

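```bash
python3 - <<'E'
from h import *
c=dict(np.load("pics/w5.npz"))
C=lambda u,v,z:RB@(w(c,170+(u+.5)/4-.5,170+(v+.5)/3.7-.5,z)[:2]-O)*1e3
for n,u,v,z in (("slot near",150,165,.04),("slot near R",560,165,.04),("slot far",150,222,.04),("far R",560,222,.04),("headfront L",268,172,.042),("head R",443,172,.042),("wing fL",305,271,.116),("wing fR",405,271,.116)): print(n,C(u,v,z).round(2))
E
```

```text
slot near [-19.41  -7.05]
slot near R [-90.2   -7.05]
slot far [-18.88   4.43]
far R [-90.74   4.43]
headfront L [-39.9   -6.41]
head R [-69.88  -6.4 ]
wing fL [-49.1  -21.06]
wing fR [-60.4  -21.06]
```

Request:
drive_tool(
  steps=[0,0.0007,0,0,0,0,0,0,0.0007,0.003,0,0,0,0,0,0.0007,0.006,0,0,0,0,0,0.0007,0.009,0,0,0,0,0,0.0007,0.009,0,0,0,0],
)

```text
clock: 5.32
tcp_pos: [0.553, -0.0337, 0.09]
tcp_rot: [-2.469, -1.941, 0.001]
ft_force: [-0.3, -0.6, -1.6]
finger_gap: 0.0119
```

```bash
python3 -c "
from h import *
st()"
```

```text
t 5.32 bed xy mm [-54.14  -2.96] z 90.05 thx 76.35 axz [-0.001   0.0001] F bed [ 0.65 -0.13] -1.58 M [ 0.02 -0.02  0.05] gap 11.86 q6 -1.52
```

Request:
drive_tool(
  steps=[0,0,0.003,0,0,0,0,0,0,0.005,0,0,0,0,0,0,0.006,0,0,0,0,0,0,0.006,0,0,0,0],
)

```text
clock: 5.65
tcp_pos: [0.5534, -0.0337, 0.0846]
tcp_rot: [-2.469, -1.942, 0.0]
ft_force: [-1.0, -0.3, 2.0]
finger_gap: 0.0117
```

```bash
python3 -c "
from h import *
st();wrist('w6')"
```

```text
t 5.65 bed xy mm [-54.2   -2.58] z 84.6 thx 76.35 axz [-0.0003 -0.    ] F bed [ 0.53 -0.85] 2.0 M [ 0.05  0.2  -0.03] gap 11.7 q6 -1.52
5.65 [ 0.5534 -0.0337  0.0846] thx 76.35 z [-3.e-04 -0.e+00 -1.e+00] F [-0.95 -0.31  2.  ] gap 0.0117 q [-0.185  0.472  1.763 -0.     0.907 -1.518]
```

View pics/w6.png

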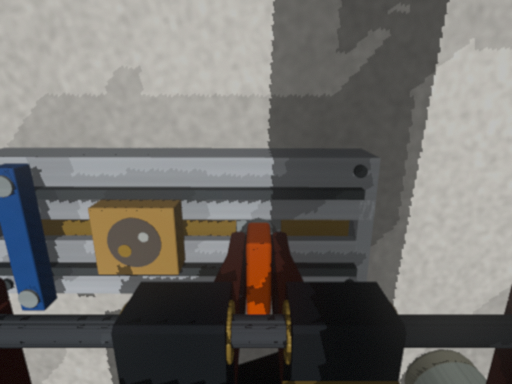

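Request:
drive_tool(
  steps=[-0.001,0,-0.0015,0,0,0,0,-0.005,0,-0.0015,0,0,0,0,-0.01,0,-0.0015,0,0,0,0,-0.015,0,-0.0015,0,0,0,0,-0.02,0,-0.0015,0,0,0,0,-0.024,0,-0.0015,0,0,0,0,-0.028,0,-0.0015,0,0,0,0,-0.03,0,-0.0015,0,0,0,0,-0.03,0,-0.0015,0,0,0,0,-0.03,0,-0.0015,0,0,0,0],
)

```text
clock: 6.53
tcp_pos: [0.5464, -0.0631, 0.0861]
tcp_rot: [-2.47, -1.941, 0.0]
ft_force: [-0.7, 0.4, -2.1]
finger_gap: 0.0117
```

```bash
python3 -c "
from h import *
st()"
```

```text
t 6.53 bed xy mm [-24.04  -2.46] z 86.14 thx 76.33 axz [-0.0001  0.    ] F bed [-0.24 -0.76] -2.13 M [0.01 0.05 0.02] gap 11.75 q6 -1.57
```

Request:
drive_tool(
  steps=[-0.002,0,0,0,0,0,0,-0.004,0,0,0,0,0,0,-0.0065,0,0,0,0,0,0,-0.009,0,0,0,0,0,0,-0.0115,0,0,0,0,0,0,-0.014,0,0,0,0,0,0,-0.0165,0,0,0,0,0,0,-0.019,0,0,0,0,0,0,-0.0215,0,0,0,0,0,0,-0.024,0,0,0,0,0,0,-0.026,0,0,0,0,0,0,-0.026,0,0,0,0,0,0],
)

```text
clock: 7.53
tcp_pos: [0.5402, -0.0887, 0.0862]
tcp_rot: [2.47, 1.941, -0.001]
ft_force: [0.0, -0.7, -1.4]
finger_gap: 0.0115
```

```bash
python3 -c "
from h import *
st();wrist('w7')"
```

```text
t 7.53 bed xy mm [ 2.31 -2.47] z 86.17 thx 76.34 axz [-0.0002 -0.0003] F bed [0.62 0.2 ] -1.38 M [ 0.03  0.05 -0.01] gap 11.54 q6 -1.62
7.5333 [ 0.5402 -0.0887  0.0862] thx 76.34 z [-2.e-04 -3.e-04 -1.e+00] F [ 0.05 -0.65 -1.38] gap 0.0115 q [-0.289  0.462  1.778 -0.     0.902 -1.621]
```

View pics/w7.png

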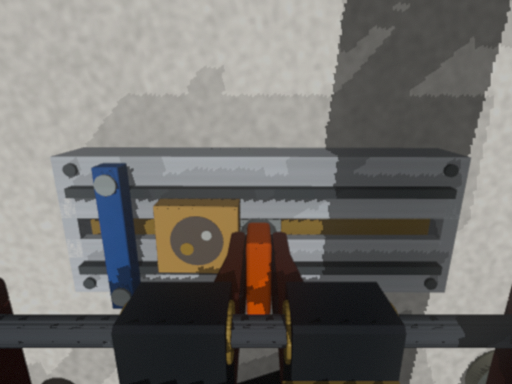

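Request:
drive_tool(
  steps=[-0.002,0,0,0,0,0,0,-0.004,0,0,0,0,0,0,-0.006,0,0,0,0,0,0,-0.008,0,0,0,0,0,0,-0.01,0,0,0,0,0,0,-0.0115,0,0,0,0,0,0,-0.0115,0,0,0,0,0,0],
)

```text
clock: 8.17
tcp_pos: [0.5375, -0.0997, 0.0862]
tcp_rot: [2.47, 1.941, -0.0]
ft_force: [0.6, -0.7, -1.7]
finger_gap: 0.0119
```

```bash
python3 -c "
from h import *
st()"
```

```text
t 8.17 bed xy mm [13.7  -2.44] z 86.17 thx 76.34 axz [-0.0001 -0.0003] F bed [0.54 0.77] -1.75 M [-0.02  0.03  0.  ] gap 11.89 q6 -1.64
```

Request:
drive_tool(
  steps=[-0.0008,0,0,0,0,0,0,-0.0016,0,0,0,0,0,0,-0.0024,0,0,0,0,0,0,-0.0024,0,0,0,0,0,0],
)

```text
clock: 8.5
tcp_pos: [0.537, -0.1018, 0.0862]
tcp_rot: [2.47, 1.942, -0.0]
ft_force: [-0.1, 0.5, -0.9]
finger_gap: 0.0117
```

```bash
python3 -c "
from h import *
st()"
```

```text
t 8.5 bed xy mm [15.81 -2.48] z 86.16 thx 76.35 axz [-0.0001 -0.0001] F bed [-0.46 -0.19] -0.92 M [ 0.09  0.01 -0.06] gap 11.75 q6 -1.65
```

Request:
drive_tool(
  steps=[-0.0006,0,0,0,0,0,0,-0.0012,0,0,0,0,0,0,-0.0012,0,0,0,0,0,0],
)

```text
clock: 8.75
tcp_pos: [0.5366, -0.1029, 0.0861]
tcp_rot: [-2.47, -1.942, 0.0]
ft_force: [0.3, 0.2, -1.3]
finger_gap: 0.0121
```

```bash
python3 -c "
from h import *
st()"
```

```text
t 8.75 bed xy mm [16.99 -2.52] z 86.14 thx 76.35 axz [-0.0002 -0.0001] F bed [-0.23  0.2 ] -1.33 M [ 0.09  0.04 -0.04] gap 12.09 q6 -1.65
```

Request:
drive_tool(
  steps=[-0.0006,0,0,0,0,0,0,-0.0012,0,0,0,0,0,0,-0.0012,0,0,0,0,0,0],
)

```text
clock: 9.0
tcp_pos: [0.5364, -0.104, 0.0862]
tcp_rot: [-2.47, -1.942, -0.0]
ft_force: [0.6, 1.3, -1.4]
finger_gap: 0.0112
```

```bash
python3 -c "
from h import *
st();wrist('w8')
import cv2
i=cv2.imread('pics/w8.png');cv2.imwrite('pics/w8c.png',cv2.resize(i[140:330,90:290],None,fx=3.8,fy=3.1,interpolation=cv2.INTER_CUBIC))"
```

```text
t 9.0 bed xy mm [18.09 -2.49] z 86.16 thx 76.35 axz [-0.0001  0.0001] F bed [-1.41  0.25] -1.42 M [ 0.25 -0.04 -0.03] gap 11.21 q6 -1.65
9.0 [ 0.5364 -0.104   0.0862] thx 76.35 z [-1.e-04  1.e-04 -1.e+00] F [ 0.58  1.31 -1.42] gap 0.0112 q [-0.318  0.461  1.78   0.     0.901 -1.651]
```

View pics/w8c.png

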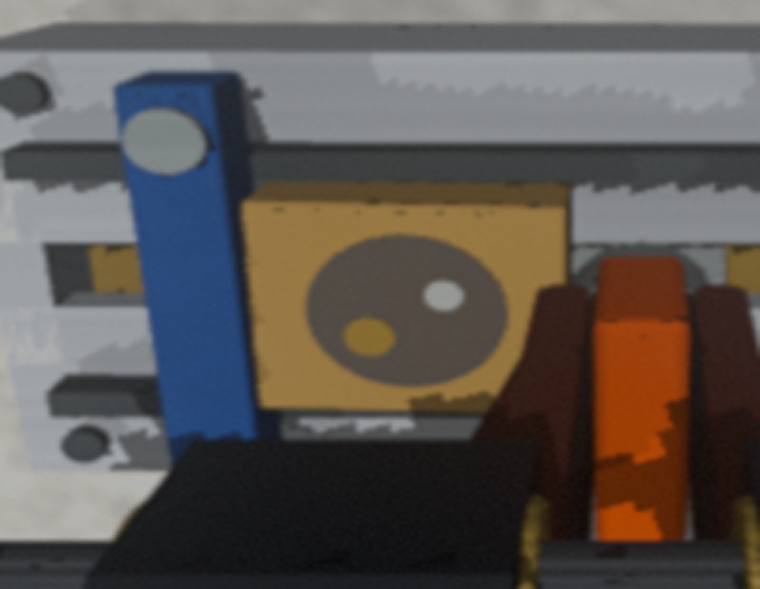

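Request:
drive_tool(
  steps=[-0.0005,0,0,0,0,0,0,-0.001,0,0,0,0,0,0],
)

```text
clock: 9.22
tcp_pos: [0.5361, -0.1043, 0.0862]
tcp_rot: [-2.469, -1.94, -0.001]
ft_force: [1.0, 5.1, 0.0]
finger_gap: 0.0118
```

```bash
python3 -c "
from h import *
st()"
```

```text
t 9.22 bed xy mm [18.43 -2.72] z 86.15 thx 76.32 axz [-0.0002  0.0013] F bed [-5.15 -0.25] 0.0 M [ 1.23 -0.13 -0.03] gap 11.82 q6 -1.65
```

Request:
drive_tool(
  steps=[-0.0003,0,0,0,0,0,0,-0.0005,0,0,0,0,0,0],
)

```text
clock: 9.38
tcp_pos: [0.5359, -0.1043, 0.0862]
tcp_rot: [-2.469, -1.94, -0.002]
ft_force: [1.8, 6.4, 0.5]
finger_gap: 0.0118
```

```bash
python3 -c "
from h import *
st()"
```

```text
t 9.38 bed xy mm [18.55 -2.85] z 86.17 thx 76.31 axz [-0.0002  0.0019] F bed [-6.63  0.25] 0.5 M [ 1.32 -0.16 -0.05] gap 11.79 q6 -1.65
```

Request:
drive_tool(
  steps=[-0.0004,0,0,0,0,0,0,-0.0004,0,0,0,0,0,0,-0.0004,0,0,0,0,0,0,-0.0004,0,0,0,0,0,0],
)

```text
clock: 9.72
tcp_pos: [0.5358, -0.1044, 0.0861]
tcp_rot: [-2.469, -1.94, -0.002]
ft_force: [1.7, 7.7, 1.0]
finger_gap: 0.0118
```

```bash
python3 -c "
from h import *
st()"
```

```text
t 9.72 bed xy mm [18.65 -3.  ] z 86.15 thx 76.31 axz [-0.0004  0.0023] F bed [-7.91 -0.2 ] 0.95 M [ 1.46 -0.15  0.  ] gap 11.79 q6 -1.65
```

Request:
drive_tool(
  steps=[0,0,0,0,0,0,0,0,0,0,0,0,0,0,0,0,0,0,0,0,0,0,0,0,0,0,0,0,0,0,0,0,0,0,0,0,0,0,0,0,0,0,0,0,0,0,0,0,0],
)

```text
clock: 10.3
tcp_pos: [0.5358, -0.1044, 0.0862]
tcp_rot: [-2.469, -1.94, -0.002]
ft_force: [0.9, 6.7, -0.4]
finger_gap: 0.012
```

```bash
python3 -c "
from h import *
st()"
```

```text
t 10.3 bed xy mm [18.65 -2.98] z 86.18 thx 76.31 axz [-0.0003  0.0023] F bed [-6.67 -0.71] -0.43 M [ 1.47 -0.14 -0.01] gap 12.0 q6 -1.65
```

Request:
drive_tool(
  steps=[0.0015,0,0,0,0,0,0,0.003,0,0,0,0,0,0,0.003,0,0.002,0,0,0,0,0.003,0,0.004,0,0,0,0,0.003,0,0.006,0,0,0,0,0.003,0,0.008,0,0,0,0,0.003,0,0.008,0,0,0,0,0.003,0,0.008,0,0,0,0],
  newtons=50,
)

```text
clock: 10.97
tcp_pos: [0.5371, -0.1033, 0.0788]
tcp_rot: [2.469, 1.941, 0.001]
ft_force: [-1.8, 1.0, 9.3]
finger_gap: 0.0117
```

```bash
python3 -c "
from h import *
st();wrist('w9')"
```

```text
t 10.97 bed xy mm [17.26 -1.94] z 78.8 thx 76.34 axz [ 0.0009 -0.0005] F bed [-0.52 -2.02] 9.28 M [0.33 0.3  0.02] gap 11.66 q6 -1.65
10.9667 [ 0.5371 -0.1033  0.0788] thx 76.34 z [ 9.e-04 -5.e-04 -1.e+00] F [-1.84  0.98  9.28] gap 0.0117 q [-0.316  0.472  1.785 -0.     0.883 -1.648]
```

View pics/w9.png

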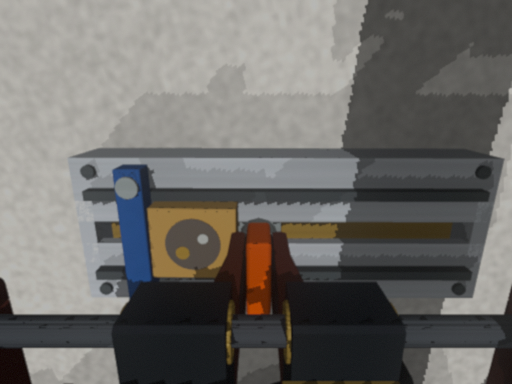

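Request:
drive_tool(
  steps=[0.0003,0,0,0,0,0.1,0,0.0005,0,0,0,0,0.2,0,0.0008,0.0001,0,0,0,0.3,0,0.001,0.0002,0,0,0,0.4,0,0.0012,0.0002,0,0,0,0.5,0,0.0015,0.0003,0,0,0,0.6,0,0.0017,0.0005,0,0,0,0.7,0,0.0019,0.0006,0,0,0,0.8,0,0.002,0.0008,0,0,0,0.9,0,0.0022,0.0009,0,0,0,1.0,0,0.0023,0.0011,0,0,0,1.1,0,0.0024,0.0013,0,0,0,1.2,0],
)

```text
clock: 12.02
tcp_pos: [0.5401, -0.1018, 0.0792]
tcp_rot: [3.133, 0.2, 0.005]
ft_force: [-0.2, -0.6, 8.2]
finger_gap: 0.012
```

```bash
python3 -c "
from h import *
st()"
```

```text
t 12.02 bed xy mm [15.1   0.54] z 79.22 thx 7.32 axz [ 0.0031 -0.0016] F bed [ 0.64 -0.07] 8.22 M [-0.13  0.08  0.02] gap 11.98 q6 -0.44
```

Request:
drive_tool(
  steps=[0,0,0,0,0,0.1,0,0,0,0,0,0,0.2,0,0,0,0,0,0,0.3,0,0,0,0,0,0,0.371,0,0,0,0,0,0,0.371,0,0,0,0,0,0,0.371,0],
)

```text
clock: 12.52
tcp_pos: [0.5402, -0.1019, 0.0793]
tcp_rot: [3.118, -0.374, 0.005]
ft_force: [-0.6, 0.8, 8.6]
finger_gap: 0.0119
```

```bash
python3 -c "
from h import *
st();wrist('w10')"
```

```text
t 12.52 bed xy mm [15.15  0.66] z 79.27 thx -13.69 axz [ 0.0033 -0.0016] F bed [-0.59 -0.79] 8.58 M [-0.14  0.1  -0.  ] gap 11.85 q6 -0.07
12.5167 [ 0.5402 -0.1019  0.0793] thx -13.69 z [ 0.0033 -0.0016 -1.    ] F [-0.62  0.76  8.58] gap 0.0119 q [-3.120e-01  4.730e-01  1.781e+00 -1.000e-03  8.840e-01 -7.200e-02]
```

View pics/w10.png

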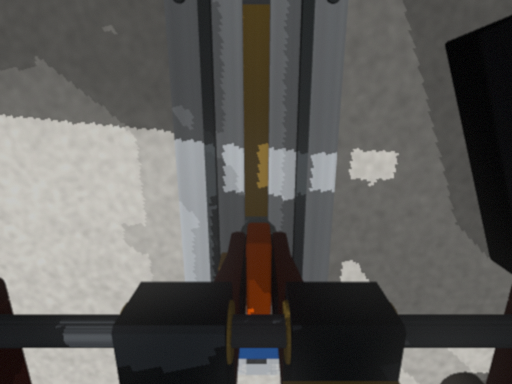

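Request:
drive_tool(
  steps=[0,0,-0.001,0,0,0,0,0,0,-0.0018,0,0,0,0,0,0,-0.0018,0,0,0,0,0,0,-0.0018,0,0,0,0],
)

```text
clock: 12.9
tcp_pos: [0.5401, -0.1018, 0.0806]
tcp_rot: [3.118, -0.373, 0.005]
ft_force: [2.1, -1.2, 6.4]
finger_gap: 0.0121
```

```bash
python3 -c "
from h import *
st()"
```

```text
t 12.9 bed xy mm [15.07  0.61] z 80.64 thx -13.66 axz [ 0.0031 -0.0015] F bed [0.73 2.29] 6.37 M [-0.36 -0.39  0.04] gap 12.06 q6 -0.07
```

Request:
drive_tool(
  steps=[0,0,0,0,0,0,0.15,0,0,0,0,0,0,0.4,0,0,0,0,0,0,0.4,0,0,0,0,0,0,0.4,0,0,0,0,0,0,0.4],
)

```text
clock: 13.32
tcp_pos: [0.5373, -0.1005, 0.0793]
tcp_rot: [-3.119, 0.373, 0.004]
ft_force: [0.1, 0.3, -0.9]
finger_gap: 0.0339
```

```bash
python3 -c "
from h import *
st()"
```

```text
t 13.32 bed xy mm [14.48 -2.43] z 79.32 thx -13.66 axz [-0.0024  0.0007] F bed [-0.37  0.05] -0.86 M [-0.07  0.06 -0.02] gap 33.91 q6 -0.07
```

Request:
drive_tool(
  steps=[0,0,-0.01,0,0,0,0.4,0,0,-0.03,0,0,0,0.4,0,0,-0.06,0,0,0,0.4,0,0,-0.09,0,0,0,0.4,0,0.02,-0.12,0,0,0,0.4,0,0.05,-0.14,0,0,0,0.4,0,0.06,-0.14,0,0,0,0.4,0,0.06,-0.14,0,0,0,0.4,0,0.06,-0.14,0,0,0,0.4],
)

```text
clock: 14.07
tcp_pos: [0.5235, -0.1588, 0.2193]
tcp_rot: [-3.118, 0.376, 0.002]
ft_force: [-0.1, 0.3, 0.3]
finger_gap: 0.0348
```

```bash
python3 -c "
from h import *
st();wrist('w11')
from rig import viewer
import cv2
c=viewer.read_camera('scene');i=c['image'][:,:,::-1];cv2.imwrite('pics/s11.png',cv2.resize(i[140:260,190:420],None,fx=3.4,fy=3.4,interpolation=cv2.INTER_CUBIC))
i=cv2.imread('pics/w11.png');cv2.imwrite('pics/w11c.png',cv2.resize(i[60:300,180:340],None,fx=2.5,fy=2.5,interpolation=cv2.INTER_CUBIC))"
```

```text
t 14.07 bed xy mm [74.43 -2.1 ] z 219.31 thx -13.76 axz [-0.0013  0.0012] F bed [-0.24 -0.19] 0.33 M [-0.08  0.11  0.01] gap 34.83 q6 -0.18
14.0667 [ 0.5235 -0.1588  0.2193] thx -13.76 z [-0.0013  0.0012 -1.    ] F [-0.13  0.27  0.33] gap 0.0348 q [-4.210e-01  2.980e-01  1.642e+00  1.000e-03  1.203e+00 -1.810e-01]
```

View pics/w11.png

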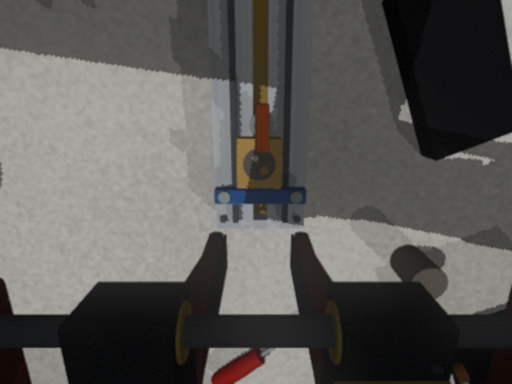

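View pics/w11c.png

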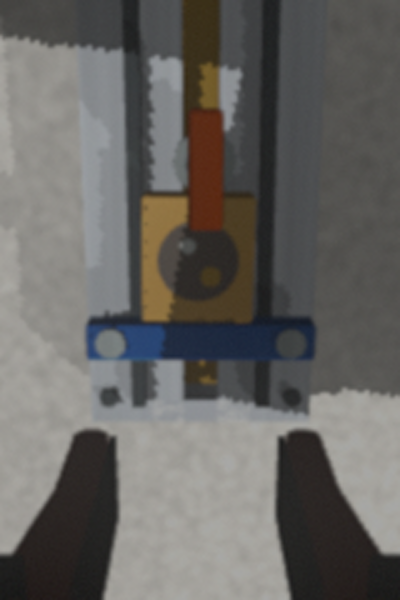

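View pics/s11.png

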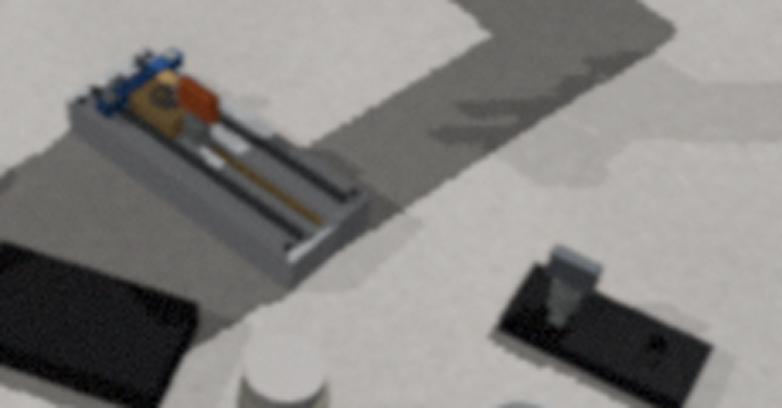

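```bash
python3 - <<'E'
from h import *
import cv2
i=cv2.imread("pics/w11.png");cv2.imwrite("pics/w11d.png",cv2.resize(i[90:205,205:315],None,fx=6.5,fy=5.2,interpolation=cv2.INTER_CUBIC))
c=dict(np.load("pics/w11.npz"))
m=c["image"].astype(int);mk=(m[:,:,0]>90)&(m[:,:,1]<75)&(m[:,:,2]<50);mk[:, :205]=0;mk[:,315:]=0;mk[205:]=0
v,u=np.nonzero(mk);d=c["depth"][v,u]
P=np.array([w(c,a,b) for a,b in zip(u,v)]);L=(RB@(P[:,:2]-O).T).T*1e3
print(len(u),u.min(),u.max(),v.min(),v.max(),np.percentile(P[:,2],[5,25,50,75,95]).round(4),np.percentile(L,[3,50,97],axis=0).round(1))
E
```

```text
306 245 268 90 182 [0.096  0.0967 0.0972 0.0976 0.0983] [[-0.2 -1.4]
 [13.4  3.5]
 [33.2  6.1]]
```

View pics/w11d.png

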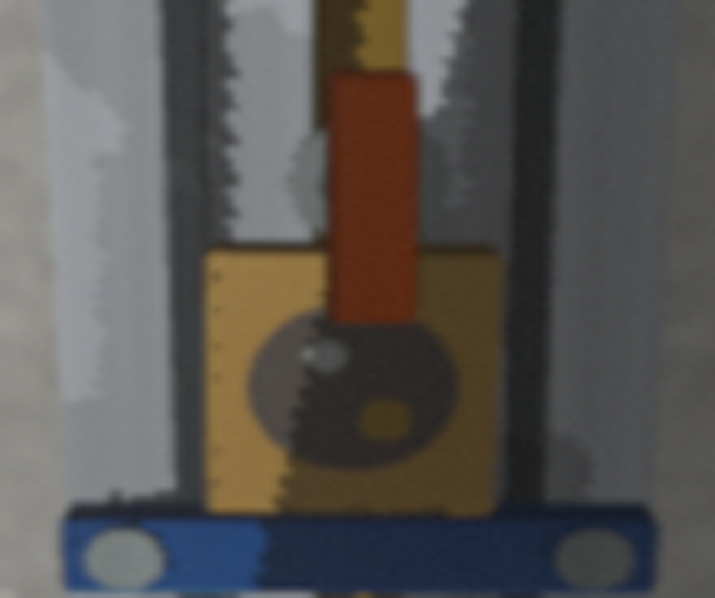

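```bash
python3 - <<'E'
from h import *
c=dict(np.load("pics/w11.npz"))
C=lambda u,v,z:(RB@(w(c,205+(u+.5)/6.5-.5,90+(v+.5)/5.2-.5,z)[:2]-O)*1e3).round(2)
print("wing",C(328,72,.098),C(418,72,.098),C(330,322,.098),C(418,322,.098))
print("collar",C(287,185,.062),C(445,185,.062))
print("slot",C(315,30,.04),C(408,30,.04))
print("block",C(206,250,.06),C(502,250,.06),C(206,515,.06),C(495,515,.06))
print("bed edges",C(45,30,.04),C(680,30,.04),"rails",C(163,200,.048),C(555,200,.048))
print("fence",C(65,520,.0625),C(657,520,.0625))
E
```

```text
wing [-3.04 -3.81] [-3.03  7.41] [36.04 -3.72] [36.05  7.73]
collar [ 17.  -10.2] [17.03 12.55]
slot [-9.8  -6.37] [-9.78  7.61]
block [ 28.79 -22.24] [28.85 21.13] [ 79.16 -23.32] [79.21 21.05]
bed edges [ -9.86 -46.95] [-9.72 48.48] rails [ 20.83 -29.36] [20.91 29.79]
fence [ 79.43 -44.66] [79.53 45.59]
```

```bash
python3 -c "
from h import *
st()
from rig import workorder
print(workorder.sign_off())"
```

```text
t 14.17 bed xy mm [73.52 -2.56] z 218.43 thx -13.66 axz [-0.0029  0.0019] F bed [0.84 0.48] 0.09 M [-0.04  0.08 -0.05] gap 35.41 q6 -0.18
the job is handed in; nothing more can be done
None
```

I took the orange stud from the rack and lowered it into the slot on the open side of the block. I slid it along until the block met the fence, held it there, then backed off about 1 mm. Next I pressed the stud about 5.9 mm down, turned it 90°, let it rise under the lips and let go. The job was handed in at about 14 s. The sign-off gives no verdict.

Last checks, from the wrist camera:
- **Push on the fence:** the wrist force read 6.6 to 7.9 N for about 0.8 s. It settled slightly under 8 N (6.7 N at the end) and was never seen near 25 N.
- **Stud position:** the collar is within about 1 mm of the block (stud about 37.5 mm behind the block's centre). The stud is about 1.2 to 1.5 mm off the slot's middle, inside the 4 mm limit.
- **Stud lock:** the wing top is at about 97 mm, so the T-head's underside is at about 23 to 24 mm, in the allowed band. It leans about 0.02 rad, and the T-head is across the slot to within about 1°.
- **Block:** it sits flat, straight between the rails and against the fence.
- **Surroundings:** the grey stud is upright in its pocket. The slide box, core, driver and jar looked undisturbed. I did not check the beaker closely after the pick.
- **Gripper:** clear of everything, with near-zero wrist force.

**Disagreements:**
- The top camera put the rack and stud 5 to 7 mm off from the wrist camera. I used the wrist camera throughout.
- When I let go, the arm sprang about 3 mm sideways, but the stud stayed in place.

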